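Find the rocking corner of the levelling plate and press its shim flat

TASK

The aluminium plate on the bench stands on four feet, and one of them is short, so that corner rocks. With your fingertips, press down on the plate at its corners until you find the one that rocks, then push that corner's orange shim button all the way down so that the plate sits firm. Leave the other three buttons up, do not lift or shove the plate, and leave the rack, vial and box around it alone.

Things in the scene. Friction and masses are not known exactly. Their poses are not given: they have to be found in the camera images.
- plate: loose aluminium plate, 190 (x) x 260 (y) x 6 mm, 0.9 kg, level on four hidden feet, one of them 8 mm short, at a corner that varies and is not told. Origin: centre of its underside, 40 mm above the bench (top at 46); z up. On its middle is fixed a tray of vials, 72 x 72 mm, reaching 33 mm above its top. Three corners are firm; the short one gives way, tilting the plate
- press_1 (a point): bare spot on top of the plate where its corner 1 can be tried by pressing down: a sound corner stays firm; at the short one the spot sinks about 4 mm under 2 to 5 N (plate tilts about 0.08 rad) and springs back level when released. At x +45, y +67.5 mm in the plate's frame; 46 mm above the bench; 45 mm inboard of that corner's button
- button_1 (a point): centre of the top of the orange shim button of corner 1 while it is up, at x +70, y +105 mm in the plate's frame; 62 mm above the bench. The button is a round head 22 mm across that stands 16 mm above the plate's top through a 30 mm square hole. This point belongs to the plate and does not sink with the button
- press_2 (a point): bare spot on top of the plate where its corner 2 can be tried by pressing down: a sound corner stays firm; at the short one the spot sinks about 4 mm under 2 to 5 N (plate tilts about 0.08 rad) and springs back level when released. At x +45, y -67.5 mm in the plate's frame; 46 mm above the bench; 45 mm inboard of that corner's button
- button_2 (a point): centre of the top of the orange shim button of corner 2 while it is up, at x +70, y -105 mm in the plate's frame; 62 mm above the bench. The button is a round head 22 mm across that stands 16 mm above the plate's top through a 30 mm square hole. This point belongs to the plate and does not sink with the button
- press_3 (a point): bare spot on top of the plate where its corner 3 can be tried by pressing down: a sound corner stays firm; at the short one the spot sinks about 4 mm under 2 to 5 N (plate tilts about 0.08 rad) and springs back level when released. At x -45, y +67.5 mm in the plate's frame; 46 mm above the bench; 45 mm inboard of that corner's button
- button_3 (a point): centre of the top of the orange shim button of corner 3 while it is up, at x -70, y +105 mm in the plate's frame; 62 mm above the bench. The button is a round head 22 mm across that stands 16 mm above the plate's top through a 30 mm square hole. This point belongs to the plate and does not sink with the button
- press_4 (a point): bare spot on top of the plate where its corner 4 can be tried by pressing down: a sound corner stays firm; at the short one the spot sinks about 4 mm under 2 to 5 N (plate tilts about 0.08 rad) and springs back level when released. At x -45, y -67.5 mm in the plate's frame; 46 mm above the bench; 45 mm inboard of that corner's button
- button_4 (a point): centre of the top of the orange shim button of corner 4 while it is up, at x -70, y -105 mm in the plate's frame; 62 mm above the bench. The button is a round head 22 mm across that stands 16 mm above the plate's top through a 30 mm square hole. This point belongs to the plate and does not sink with the button
- shim_short (a joint): how far down (m, 0 up to 0.014 fully down) the shim button of the SHORT corner is, whichever corner that is; the number does not tell which. It slides straight down 14 mm against about 9 N of friction to its stop, where its head is 2 mm above the plate, and stays where it is left; as it goes down it raises a shim under the plate that fills that corner's gap and, once fully down, holds it firm
- shim_b (a joint): how far down (m, 0 up to 0.014) the shim button of one of the three sound corners is (the number does not tell which corner). It slides straight down 14 mm against about 9 N of friction to its stop, where its head is 2 mm above the plate, and stays where it is left; it should be left up
- shim_c (a joint): how far down (m, 0 up to 0.014) the shim button of one of the three sound corners is (the number does not tell which corner). It slides straight down 14 mm against about 9 N of friction to its stop, where its head is 2 mm above the plate, and stays where it is left; it should be left up
- shim_d (a joint): how far down (m, 0 up to 0.014) the shim button of one of the three sound corners is (the number does not tell which corner). It slides straight down 14 mm against about 9 N of friction to its stop, where its head is 2 mm above the plate, and stays where it is left; it should be left up
- tube_rack: loose yellow tube rack with capped tubes, 60 x 100 mm, 72 mm tall, beside the plate on its +y side; origin at the centre of its underside; to be left alone
- vial: loose white vial with blue cap, 32 mm across, 71 mm tall, beside the plate on its -y side; origin at the centre of its underside; to be left alone
- cryobox: loose cardboard sample box with white lid, 79 x 79 mm, 54 mm tall, on the -y side beyond the vial; origin at the centre of its underside; to be left alone
Not all that is in view belongs to the job. What is shaped like the part that bears shim_short but blue is not meant.

How it is judged:
By the outcome, as a careful person would: the job done as asked, in the order asked, and still so for the second after the job is handed in, with the robot touching nothing.
It also fails if it takes over 64 s, if anything falls off the work surface, if the arm or the gripper's body presses on something with over 40 N, if the wrist force passes 120 N, or if a joint passes its speed limit or range.

ROBOT

A 6-joint arm with a two-finger parallel gripper is mounted at the origin on the work surface. World frame = base frame: x ahead of the robot, y to its left, z up, the work surface at z = 0. Lengths are in mm, angles in rad, forces in N, time in s.
With the tool pointing down it reaches from about 400 to 925 mm from the base axis. Payload 3.4 kg.
Tool frame: the origin (TCP) lies midway between the tips of the shut fingers; the grasp point (between the pads) lies 19 mm behind it (grasp_offset is the distance from the TCP to the grasp point, in mm); x points along the fingers, y is the direction in which the jaws open and shut, and the axes are right-handed (so a half turn about x gives the same grasp; the last joint's range is limited). The gripper opens to 85 mm and grips with 20 to 120 N. Pads are 22 mm wide; open, the fingers measure 114 mm over their backs; the gripper's body (76 mm by 85 mm) begins 54 mm behind the grasp point. The pads swing forward as they close: fully open they stand 13 mm farther back than shut.
Start: joints at [-1.276, 0.307, 1.506, -0, 1.328, -0.073], TCP at [206.726, -536.559, 231.305] pointing down, gripper open.
Joint ranges: [-3.12, 3.12], [-1.05, 2.28], [0.14, 2.33], [-1.42, 4.57], [0.1, 2.73], [-2.68, 2.68]. Speed limits (rad/s): [2.57, 2.57, 3.14, 3.14, 3.14, 3.14].

INTERFACE

Orientations are given as a 3x3 rotation matrix whose columns are the frame's x, y, z axes.
In Python, from plant import * gives the robot as it stands.
- The arm moves only by the shell command python3 -m crank 'ROWS' [FORCE]. ROWS is JSON, a list of rows, each a list of 5 numbers: the finger opening in mm, from 0 to 85.4, then the shift along the tool's x, y, z in mm, then the turn about the tool's x in degrees. In form: [[hand, x, y, z, turn], ...]. A call has 1 to 10 rows; each row shifts and turns the commanded pose from where the row before left it, along the tool's axes as they then stand; what a row does not reach is not made up. A row lasts 1/12 s, in which the tool goes at most 41.7 mm and 7.16 degrees, less where a joint would pass 70% of its speed; a pose out of reach is approached as far as the arm can. A call with a gripper value outside its range is refused whole. The fingers move at their own pace and stop on an object; FORCE is the grip in N (left out, the last holds). Time passes only in rows, so rows that do not move let the fingers close. It gives the time, the measured TCP pose, the force and the opening at its end, in the units of the state.
- read_state(): the state, without advancing time (a new reading comes with each control period).
- camera(name): name is "scene" or "top"; returns (picture, depth): 400x640x3 uint8, red, green, blue; 400x640 float32, mm along the optical axis (not along the pixel's ray), 0 where there is no reading.
- camera_params(name): a dict with "camera_matrix" (3x3 intrinsics, pixels), "k1" (the pictures are not rectified: a ray, as slopes to the right and down, at radius r is drawn at 1 + k1 r^2 times it, then the intrinsics apply), "extrinsics" (4x4, takes a point from world to camera coordinates). Camera axes: x right, y down, z forward; pixel columns grow to the right and rows downward; lengths in mm; the calibration is good to about 2 mm. A picture is of the moment at which its call begins. camera_params takes no time and is no camera call.
- job_done(): hands the job in, once; it reports no verdict.
The state is a dict: "clock": time; "q": joint angles; "dq": joint speeds; "effort": joint torques, N m; "tcp_pos": TCP position; "tcp_rot": TCP orientation; "wrist_force": force on the tool from outside, world axes, zero at the start; "wrist_torque": the same for the moment, N m; "finger_gap": finger opening in mm.
Only numpy, scipy, OpenCV 4.12 (cv2) and the standard library are available. Lean on these libraries where they do the work, as an engineer would, in place of code of your own. Each camera call takes 0.05 s, during which the arm holds its last target.

## Working session

There is one attempt and no reset: what is moved stays moved. The work goes in short steps, Python scripts to look and compute and a shell command to move; the robot and the scene stay as the last step left them, time stands still between calls to the robot, and variables do not carry over. Pictures are saved under pics/ and viewed, and the job is handed in when it is done.

```bash
ls; mkdir -p pics; python3 - <<'E'
from plant import *
import cv2,numpy as np
s=read_state()
for k,v in s.items(): print(k,np.round(v,3).tolist())
for n in("scene","top"):
    p,d=camera(n); cv2.imwrite(f"pics/{n}0.png",p[:,:,::-1]); np.savez(f"pics/{n}0.npz",p=p,d=d)
    c=camera_params(n); print(n,{k:np.round(v,4).tolist() for k,v in c.items()})
E
```

```text
pics
clock 0.0
q [-1.276, 0.308, 1.508, 0.0, 1.328, -0.074]
dq [-0.0, -0.0, -0.001, -0.001, 0.002, 0.001]
effort [0.001, -45.754, -25.192, -0.001, 0.013, -0.0]
tcp_pos [206.532, -535.858, 230.368]
tcp_rot [[-0.001, 0.36, -0.933], [0.002, -0.933, -0.36], [-1.0, -0.002, -0.0]]
wrist_force [0.101, -0.323, 0.024]
wrist_torque [0.032, 0.021, 0.008]
finger_gap 85.381
scene {'camera_matrix': [[466.5622, 0.0, 314.3126], [0.0, 466.5622, 202.6352], [0.0, 0.0, 1.0]], 'k1': -0.1299, 'extrinsics': [[-0.0363, 0.9993, 0.0134, 62.2204], [0.6741, 0.0344, -0.7378, -376.7474], [-0.7377, -0.0178, -0.6749, 1516.1472], [0.0, 0.0, 0.0, 1.0]]}
top {'camera_matrix': [[380.9894, 0.0, 314.7456], [0.0, 380.9894, 201.2529], [0.0, 0.0, 1.0]], 'k1': -0.0537, 'extrinsics': [[0.0036, -0.9999, 0.0099, -35.6067], [-0.9842, -0.0053, -0.1768, 646.1444], [0.1769, -0.0091, -0.9842, 705.0375], [0.0, 0.0, 0.0, 1.0]]}
```

View pics/scene0.png

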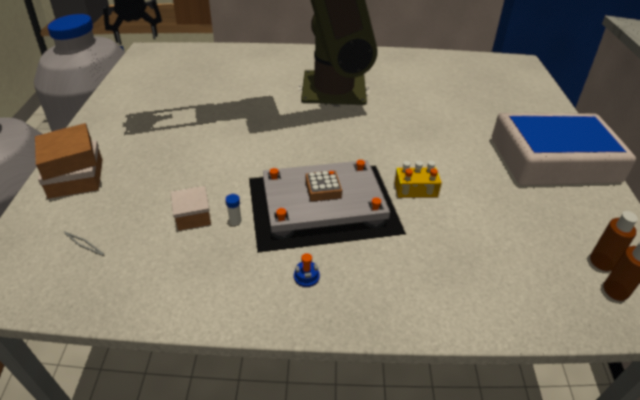

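View pics/top0.png

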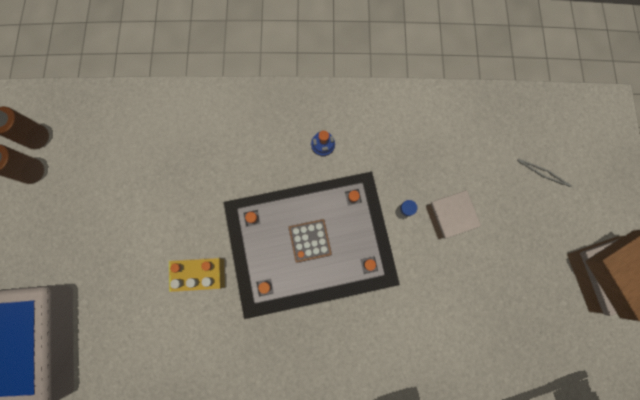

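The top view shows the plate with its orange buttons near (251,217), (354,196), (264,288) and (370,265). The rack is at (195,275), the vial at (408,208), the box at (455,215) and a blue decoy at (323,143). Next I'll measure the buttons.

```bash
cat > h.py <<'E'
from plant import *
import cv2,numpy as np
def ray(n,uv):
    c=camera_params(n);K=np.array(c["camera_matrix"]);E=np.array(c["extrinsics"])
    p=cv2.undistortPoints(np.array(uv,float).reshape(-1,1,2),K,np.array([c["k1"],0,0,0,0.])).reshape(-1,2)
    R=E[:3,:3];o=-R.T@E[:3,3];d=np.c_[p,np.ones(len(p))]@R
    return o,d
def onz(n,uv,z):
    o,d=ray(n,uv);return o+d*((z-o[2])/d[:,2])[:,None]
def proj(n,P):
    c=camera_params(n);K=np.array(c["camera_matrix"]);E=np.array(c["extrinsics"])
    return cv2.projectPoints(np.array(P,float).reshape(-1,1,3),cv2.Rodrigues(E[:3,:3])[0],E[:3,3],K,np.array([c["k1"],0,0,0,0.]))[0].reshape(-1,2)
def blobs(p,lo,hi,a=8):
    m=cv2.inRange(cv2.cvtColor(p,cv2.COLOR_RGB2HSV),lo,hi)
    n,l,st,ce=cv2.connectedComponentsWithStats(m)
    return [(ce[i],st[i]) for i in range(1,n) if st[i][4]>=a]
E
python3 - <<'E'
from h import *
for n in("top","scene"):
    f=np.load(f"pics/{n}0.npz");p=f["p"];d=f["d"]
    print(n)
    for c,s in blobs(p,(5,170,120),(14,255,255)):
        print(np.round(c,1),s, np.round(onz(n,[c],60)[0],1), d[int(c[1]),int(c[0])])
E
```

```text
top
[323.4 135.5] [320 132   8   8  51] [783.9 -50.1  60. ] 783.6286
[353.7 195.7] [350 191   9  10  63] [ 657.7 -110.8   60. ] 760.3751
[250.7 216.8] [246 213  10   9  61] [613.9  94.1  60. ] 750.9801
[369.9 264.4] [366 261   9   8  60] [ 521.6 -140.5   60. ] 736.389
[205.6 265.5] [202 262   8   8  54] [517.9 179.   60. ] 725.8946
[174.6 267.5] [171 264   8   8  52] [513.5 239.5  60. ] 724.64636
[263.4 287.3] [260 284   8   8  47] [477.3  65.3  60. ] 728.86505
scene
[ 61.7 143.7] [  36  126   54   37 1163] [ 431.4 -710.6   60. ] 1075.4725
[360.3 162.2] [357 160   8   6  35] [476.4  65.4  60. ] 1119.694
[273.5 170.8] [270 168   8   6  38] [ 520.9 -140.    60. ] 1092.3116
[408.3 170.9] [405 168   7   6  27] [503.6 178.4  60. ] 1082.927
[433.3 170.8] [430 168   8   6  28] [499.5 239.3  60. ] 1080.4894
[331.1 172.1] [329 171   5   3  14] [518.4  -4.7  60. ] 1065.5077
[376.  200.7] [372 198   9   7  50] [613.5  94.7  60. ] 1020.35925
[280.8 211.2] [276 208  10   7  52] [ 657.3 -110.7   60. ] 986.00836
[306.4 257.5] [302 254  10   8  70] [784.  -49.9  60. ] 897.9795
```

```bash
cat >> h.py <<'E'
B={1:(613.7,94.4),2:(657.5,-110.8),3:(476.9,65.4),4:(521.3,-140.3)}
L={1:(70,105),2:(70,-105),3:(-70,105),4:(-70,-105)}
def fit():
    A=np.array([L[i] for i in B],float);Q=np.array([B[i] for i in B]);c=Q.mean(0)
    z=np.sum((A[:,0]-1j*A[:,1])*((Q-c)[:,0]+1j*(Q-c)[:,1]));t=np.angle(z)
    R=np.array([[np.cos(t),-np.sin(t)],[np.sin(t),np.cos(t)]]);return c,t,R,Q-(A@R.T+c)
c,t,R,res=fit()
def press(i): return R@(np.array([np.sign(L[i][0])*45,np.sign(L[i][1])*67.5]))+c
def button(i): return R@np.array(L[i],float)+c
def go(xy,z):
    s=read_state();T=np.array(s["tcp_rot"]);d=np.array([*xy,z])-np.array(s["tcp_pos"])
    y=-R[:,1];a=np.arctan2(y[1],y[0])-np.arctan2(T[1,1],T[0,1])
    print("t",round(s["clock"],2),"tool shift",np.round(T.T@d,1),"turn",round(-np.degrees(a),1),"F",np.round(s["wrist_force"],1),"tcp",np.round(s["tcp_pos"],1))
E
python3 - <<'E'
from h import *
print(c,np.degrees(t),res.round(1).tolist())
for i in B: print(i,press(i).round(1),button(i).round(1))
go(press(4),100)
E
```

```text
[567.35  -22.825] 12.108615446392099 [[-0.1, -0.1], [-0.3, 0.0], [0.0, 0.2], [0.4, -0.1]]
1 [597.2  52.6] [613.8  94.5]
2 [625.5 -79.4] [ 657.8 -110.8]
3 [509.2  33.7] [476.9  65.2]
4 [537.5 -98.3] [ 520.9 -140.2]
t 0.1 tool shift [ 131.1 -289.2 -466.2] turn 9.0 F [0.6 0.5 0.3] tcp [ 206.6 -536.   230.5]
```

The fit residuals are under 0.5 mm and both views agree. I'll traverse at height with the fingers shut.

```bash
python3 -m crank '[[0,0,-14,-23,0],[0,0,-20,-33,0],[0,0,-20,-33,0],[0,0,-20,-33,0],[0,0,-20,-33,0],[0,0,-20,-33,0],[0,0,-20,-33,0],[0,0,-20,-33,0],[0,0,-20,-33,0],[0,0,-20,-33,0]]' 40; python3 -m crank '[[0,0,-20,-33,0],[0,0,-20,-33,0],[0,0,-20,-33,0],[0,0,-20,-30,0],[0,0,-10,-10,0],[0,0,0,0,4],[0,0,0,0,5],[0,0,0,0,0],[0,0,0,0,0]]'; python3 -c "
from h import *
go(press(4),100)"
```

```text
clock: 0.93
tcp_pos: [436.1, -238.6, 231.1]
tcp_rot: [[-0.0, 0.359, -0.933], [0.0, -0.933, -0.359], [-1.0, -0.0, 0.0]]
wrist_force: [-0.1, -0.7, 0.1]
finger_gap: -0.3
clock: 1.68
tcp_pos: [532.6, -106.3, 230.9]
tcp_rot: [[-0.001, 0.212, -0.977], [0.0, -0.977, -0.212], [-1.0, -0.0, 0.001]]
wrist_force: [0.4, 0.6, -0.4]
finger_gap: -0.1
t 1.68 tool shift [130.9  -6.7  -6.6] turn 0.1 F [ 0.4  0.6 -0.4] tcp [ 532.6 -106.3  230.9]
```

```bash
python3 -m crank '[[0,10,-7,-6.5,0],[0,30,0,0,0],[0,35,0,0,0],[0,35,0,0,0],[0,35,0,0,0],[0,15,0,0,0],[0,8,0,0,0],[0,0,0,0,0],[0,0,0,0,0],[0,0,0,0,0]]'; python3 - <<'E'
from h import *
go(press(4),46)
for n in("scene","top"):
    p,d=camera(n); cv2.imwrite(f"pics/{n}1.png",cv2.resize(p[120:320,180:460,::-1],None,fx=2.8,fy=2.8))
E
```

```text
clock: 2.52
tcp_pos: [539.2, -98.6, 64.5]
tcp_rot: [[0.003, 0.209, -0.978], [-0.001, -0.978, -0.209], [-1.0, 0.001, -0.003]]
wrist_force: [0.5, -0.5, 0.2]
finger_gap: -0.3
t 2.52 tool shift [18.5 -0.7  1.6] turn -0.0 F [ 0.5 -0.5  0.2] tcp [539.2 -98.6  64.5]
```

View pics/scene1.png

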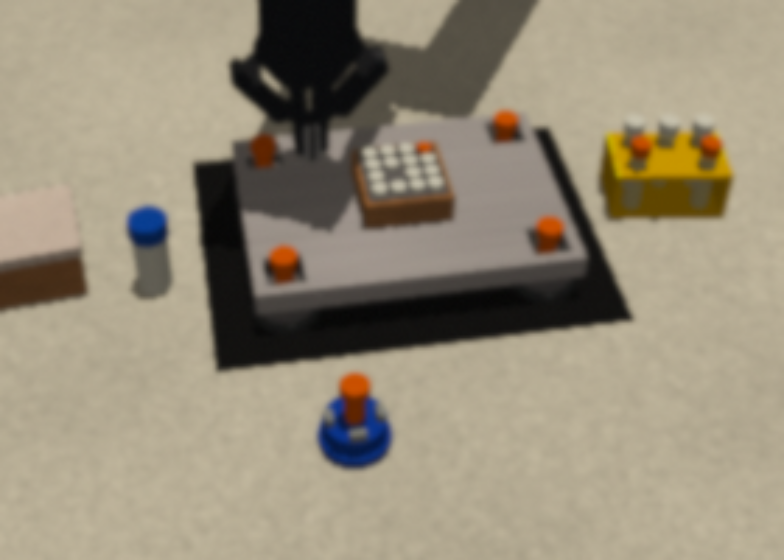

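The shut fingers at (312,150) stand over spot 4, clear of button 4 at (263,150) and the tray. I'll go down gently.

```bash
python3 -m crank '[[0,8,0,1.5,0],[0,6,-1,0,0],[0,2,0,0,0],[0,0,0,0,0],[0,0,0,0,0]]'; python3 -m crank '[[0,1,0,0,0],[0,0,0,0,0],[0,0,0,0,0]]';python3 -m crank '[[0,1,0,0,0],[0,0,0,0,0],[0,0,0,0,0]]';python3 -m crank '[[0,1,0,0,0],[0,0,0,0,0],[0,0,0,0,0]]'
```

```text
clock: 3.03
tcp_pos: [535.9, -97.5, 47.0]
tcp_rot: [[-0.001, 0.209, -0.978], [0.0, -0.978, -0.209], [-1.0, -0.0, 0.001]]
wrist_force: [1.0, 0.2, 0.2]
finger_gap: 0.2
clock: 3.28
tcp_pos: [536.2, -97.7, 46.4]
tcp_rot: [[0.0, 0.209, -0.978], [-0.0, -0.978, -0.209], [-1.0, 0.0, -0.0]]
wrist_force: [-0.3, 0.4, 0.1]
finger_gap: -0.0
clock: 3.53
tcp_pos: [536.4, -97.7, 46.1]
tcp_rot: [[0.001, 0.209, -0.978], [-0.0, -0.978, -0.209], [-1.0, 0.0, -0.001]]
wrist_force: [-1.8, 0.6, 5.2]
finger_gap: 0.3
clock: 3.78
tcp_pos: [536.4, -97.7, 46.0]
tcp_rot: [[0.001, 0.209, -0.978], [-0.0, -0.978, -0.209], [-1.0, 0.001, -0.001]]
wrist_force: [-2.5, -0.0, 12.9]
finger_gap: 0.0
```

Corner 4 is firm: 13 N and no sink. Next is corner 3.

```bash
python3 -m crank '[[0,-5,0,0,0],[0,-25,0,0,0],[0,-30,0,0,0],[0,0,0,0,0]]'; python3 -c "
from h import *
go(press(3),52);go(press(1),52);go(press(2),52)"
```

```text
clock: 4.12
tcp_pos: [539.8, -98.6, 109.1]
tcp_rot: [[0.009, 0.209, -0.978], [-0.002, -0.978, -0.209], [-1.0, 0.004, -0.008]]
wrist_force: [1.6, -0.7, 0.2]
finger_gap: -0.0
t 4.12 tool shift [  56.5 -136.     2.7] turn -0.0 F [ 1.6 -0.7  0.2] tcp [539.8 -98.6 109.1]
t 4.12 tool shift [  57.3 -136.   -87.3] turn -0.0 F [ 1.6 -0.7  0.2] tcp [539.8 -98.6 109.1]
t 4.12 tool shift [ 57.8  -1.  -87.4] turn -0.0 F [ 1.6 -0.7  0.2] tcp [539.8 -98.6 109.1]
```

```bash
python3 -m crank '[[0,0,-25,0,0],[0,0,-35,0,0],[0,0,-35,0,0],[0,0,-30,0,0],[0,0,-10,0,0],[0,0,0,0,0],[0,0,0,0,0]]'; python3 -m crank '[[0,15,0,0,0],[0,20,0,0,0],[0,15,0,0,0],[0,5,0,0,0],[0,0,0,0,0],[0,0,0,0,0],[0,0,0,0,0]]';python3 -c "
from h import *
go(press(3),46)"
```

```text
clock: 4.7
tcp_pos: [508.2, 34.3, 104.3]
tcp_rot: [[0.001, 0.211, -0.977], [-0.001, -0.977, -0.211], [-1.0, 0.001, -0.0]]
wrist_force: [-0.1, 0.1, 0.3]
finger_gap: 0.0
clock: 5.28
tcp_pos: [508.9, 33.7, 50.0]
tcp_rot: [[0.002, 0.208, -0.978], [-0.0, -0.978, -0.208], [-1.0, 0.0, -0.002]]
wrist_force: [-0.0, -0.2, 0.2]
finger_gap: 0.1
t 5.28 tool shift [ 4.   0.  -0.2] turn -0.1 F [-0.  -0.2  0.2] tcp [508.9  33.7  50. ]
```

```bash
python3 -m crank '[[0,2,0,0,0],[0,1.5,0,0,0],[0,0,0,0,0],[0,0,0,0,0]]';python3 -m crank '[[0,1,0,0,0],[0,0,0,0,0],[0,0,0,0,0]]';python3 -m crank '[[0,1,0,0,0],[0,0,0,0,0],[0,0,0,0,0]]';python3 -m crank '[[0,1,0,0,0],[0,0,0,0,0],[0,0,0,0,0]]'
```

```text
clock: 5.62
tcp_pos: [508.0, 34.4, 46.1]
tcp_rot: [[0.0, 0.209, -0.978], [-0.0, -0.978, -0.209], [-1.0, 0.0, -0.0]]
wrist_force: [0.7, -0.5, 0.2]
finger_gap: 0.2
clock: 5.87
tcp_pos: [508.1, 34.4, 46.0]
tcp_rot: [[0.001, 0.21, -0.978], [-0.0, -0.978, -0.21], [-1.0, 0.0, -0.001]]
wrist_force: [-3.2, 0.5, 9.8]
finger_gap: 0.2
clock: 6.12
tcp_pos: [508.0, 34.4, 46.0]
tcp_rot: [[0.001, 0.21, -0.978], [-0.0, -0.978, -0.21], [-1.0, 0.001, -0.001]]
wrist_force: [-3.5, -0.6, 17.7]
finger_gap: 0.0
clock: 6.37
tcp_pos: [508.1, 34.4, 45.9]
tcp_rot: [[0.002, 0.21, -0.978], [-0.0, -0.978, -0.21], [-1.0, 0.001, -0.002]]
wrist_force: [-6.2, -1.3, 26.9]
finger_gap: -0.1
```

Corner 3 is firm at 27 N. Next is corner 1.

```bash
python3 -m crank '[[0,-4,0,0,0],[0,-25,0,0,0],[0,-30,0,0,0],[0,0,0,-20,0],[0,0,0,-35,0],[0,0,0,-25,0],[0,0,0,-10,0],[0,0,0,0,0],[0,0,0,0,0]]'; python3 -m crank '[[0,15,0,0,0],[0,20,0,0,0],[0,15,0,0,0],[0,5,0,0,0],[0,0,0,0,0],[0,0,0,0,0],[0,0,0,0,0]]';python3 -c "
from h import *
go(press(1),46)"
```

```text
clock: 7.12
tcp_pos: [594.6, 53.2, 101.1]
tcp_rot: [[-0.003, 0.21, -0.978], [-0.0, -0.978, -0.21], [-1.0, -0.0, 0.003]]
wrist_force: [-1.3, 0.6, -0.2]
finger_gap: -0.1
clock: 7.7
tcp_pos: [594.4, 53.0, 46.9]
tcp_rot: [[-0.001, 0.209, -0.978], [-0.0, -0.978, -0.209], [-1.0, -0.0, 0.001]]
wrist_force: [-0.3, -1.2, 0.6]
finger_gap: 0.1
t 7.7 tool shift [ 0.9  0.9 -2.6] turn -0.0 F [-0.3 -1.2  0.6] tcp [594.4  53.   46.9]
```

```bash
python3 -m crank '[[0,-2,0.5,-2.5,0],[0,2,0,0,0],[0,0,0,0,0],[0,0,0,0,0]]';python3 -m crank '[[0,1,0,0,0],[0,0,0,0,0],[0,0,0,0,0]]';python3 -m crank '[[0,1,0,0,0],[0,0,0,0,0],[0,0,0,0,0]]';python3 -m crank '[[0,1,0,0,0],[0,0,0,0,0],[0,0,0,0,0]]'
```

```text
clock: 8.03
tcp_pos: [598.3, 53.2, 46.7]
tcp_rot: [[-0.0, 0.209, -0.978], [-0.0, -0.978, -0.209], [-1.0, -0.0, 0.0]]
wrist_force: [-0.1, 0.1, -0.2]
finger_gap: 0.3
clock: 8.28
tcp_pos: [598.5, 53.3, 46.1]
tcp_rot: [[0.0, 0.209, -0.978], [-0.0, -0.978, -0.209], [-1.0, 0.0, -0.0]]
wrist_force: [-0.9, -0.6, 2.1]
finger_gap: -0.2
clock: 8.53
tcp_pos: [598.5, 53.2, 46.0]
tcp_rot: [[0.001, 0.209, -0.978], [-0.0, -0.978, -0.209], [-1.0, 0.0, -0.001]]
wrist_force: [-2.8, -0.7, 9.9]
finger_gap: -0.0
clock: 8.78
tcp_pos: [598.5, 53.2, 46.0]
tcp_rot: [[0.001, 0.209, -0.978], [-0.0, -0.978, -0.209], [-1.0, 0.0, -0.001]]
wrist_force: [-4.5, -0.5, 16.0]
finger_gap: 0.2
```

Corner 1 is firm too, so corner 2 should be the short one. I'll test it as well.

```bash
python3 -m crank '[[0,-4,0,0,0],[0,-25,0,0,0],[0,-30,0,0,0],[0,0,20,0,0],[0,0,35,0,0],[0,0,35,0,0],[0,0,30,0,0],[0,0,15,0,0],[0,0,0,0,0],[0,0,0,0,0]]'; python3 -m crank '[[0,15,0,0,0],[0,20,0,0,0],[0,15,0,0,0],[0,3,0,0,0],[0,0,0,0,0],[0,0,0,0,0],[0,0,0,0,0]]';python3 -c "
from h import *
go(press(2),46)"
```

```text
clock: 9.62
tcp_pos: [626.4, -79.1, 102.3]
tcp_rot: [[-0.001, 0.207, -0.978], [0.001, -0.978, -0.207], [-1.0, -0.001, 0.001]]
wrist_force: [-1.3, 0.5, -0.9]
finger_gap: 0.0
clock: 10.2
tcp_pos: [627.5, -78.2, 50.8]
tcp_rot: [[0.002, 0.21, -0.978], [-0.0, -0.978, -0.21], [-1.0, 0.0, -0.002]]
wrist_force: [-0.2, 0.3, 0.4]
finger_gap: -0.1
t 10.2 tool shift [4.8 0.8 2.2] turn 0.0 F [-0.2  0.3  0.4] tcp [627.5 -78.2  50.8]
```

```bash
python3 -m crank '[[0,2.5,1,2,0],[0,1.5,0,0,0],[0,0,0,0,0],[0,0,0,0,0]]';python3 -m crank '[[0,1,0,0,0],[0,0,0,0,0],[0,0,0,0,0]]';python3 -m crank '[[0,1,0,0,0],[0,0,0,0,0],[0,0,0,0,0]]';python3 -m crank '[[0,1,0,0,0],[0,0,0,0,0],[0,0,0,0,0]]';python3 -m crank '[[0,1,0,0,0],[0,0,0,0,0],[0,0,0,0,0]]'
```

```text
clock: 10.53
tcp_pos: [624.9, -80.3, 46.1]
tcp_rot: [[0.0, 0.209, -0.978], [0.0, -0.978, -0.209], [-1.0, -0.0, -0.0]]
wrist_force: [0.2, 0.4, -0.6]
finger_gap: -0.0
clock: 10.78
tcp_pos: [625.0, -80.3, 45.1]
tcp_rot: [[0.0, 0.209, -0.978], [-0.0, -0.978, -0.209], [-1.0, 0.0, -0.0]]
wrist_force: [-1.3, -0.7, 3.1]
finger_gap: 0.1
clock: 11.03
tcp_pos: [625.1, -80.3, 43.9]
tcp_rot: [[0.0, 0.209, -0.978], [-0.0, -0.978, -0.209], [-1.0, 0.0, -0.0]]
wrist_force: [-0.9, -0.4, 2.8]
finger_gap: 0.2
clock: 11.28
tcp_pos: [625.1, -80.3, 42.8]
tcp_rot: [[0.0, 0.209, -0.978], [-0.0, -0.978, -0.209], [-1.0, 0.0, -0.0]]
wrist_force: [-0.3, -0.6, 3.0]
finger_gap: 0.1
clock: 11.53
tcp_pos: [625.2, -80.3, 42.4]
tcp_rot: [[0.001, 0.209, -0.978], [-0.0, -0.978, -0.209], [-1.0, 0.0, -0.001]]
wrist_force: [-1.6, -0.6, 6.3]
finger_gap: -0.1
```

Corner 2 sinks 3.6 mm under about 3 N, so it is the short one. I'll release it gently and move over button 2.

```bash
python3 -m crank '[[0,-1.5,0,0,0],[0,-2,0,0,0],[0,-2,0,0,0],[0,-15,0,0,0],[0,-25,0,0,0],[0,-10,0,0,0],[0,0,17,-12,0],[0,0,20,-13,0],[0,0,0,0,0],[0,0,0,0,0]]'; python3 -m crank '[[0,10,0,0,0],[0,10,0,0,0],[0,0,0,0,0],[0,0,0,0,0],[0,0,0,0,0]]';python3 - <<'E'
from h import *
for n in("scene","top"):
    p,d=camera(n); cv2.imwrite(f"pics/{n}2.png",cv2.resize(p[120:320,180:460,::-1],None,fx=2.8,fy=2.8))
    for q,s in blobs(p,(5,170,110),(14,255,255)): print(n,np.round(onz(n,[q],60)[0],1),s[4])
go(button(2),62)
E
```

```text
clock: 12.37
tcp_pos: [657.9, -111.8, 96.9]
tcp_rot: [[0.001, 0.208, -0.978], [0.0, -0.978, -0.208], [-1.0, 0.0, -0.001]]
wrist_force: [-1.0, -0.2, -0.4]
finger_gap: 0.1
clock: 12.78
tcp_pos: [656.5, -110.6, 76.7]
tcp_rot: [[-0.001, 0.21, -0.978], [0.0, -0.978, -0.21], [-1.0, -0.001, 0.001]]
wrist_force: [0.3, 0.1, 0.6]
finger_gap: 0.1
scene [ 435.6 -709.9   60. ] 973
scene [477.9  65.1  60. ] 41
scene [505.5 177.8  60. ] 32
scene [501.  238.6  60. ] 30
scene [518.8  -5.1  60. ] 13
scene [614.5  94.8  60. ] 54
scene [784.7 -49.9  60. ] 75
top [783.7 -50.2  60. ] 55
top [614.5  94.7  60. ] 51
top [517.9 179.7  60. ] 48
top [513.5 240.   60. ] 48
top [479.5  68.8  60. ] 10
t 12.88 tool shift [15.5  0.  -0.6] turn -0.0 F [-1.2 -0.1 -0.1] tcp [ 657.2 -110.9   77.5]
```

View pics/scene2.png

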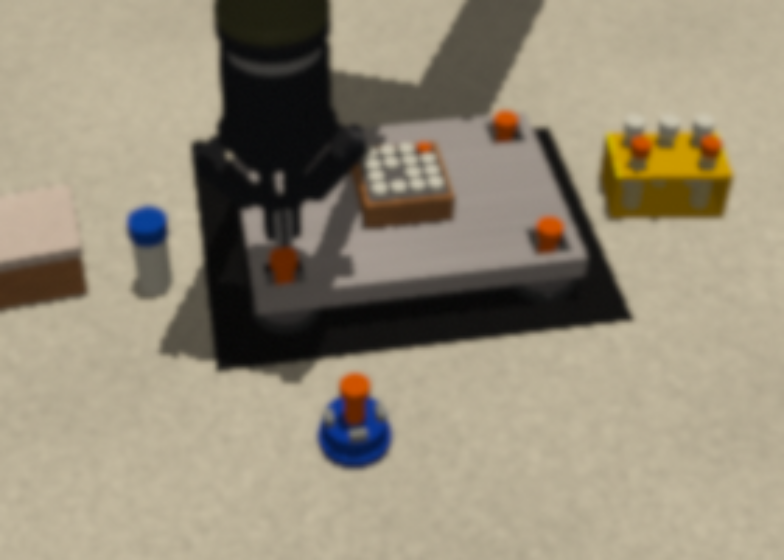

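The fingers at (285,220) are right over button 2 at (285,262), and the plate is unmoved. I'll push down.

```bash
python3 -m crank '[[0,8,0,0,0],[0,4,0,0,0],[0,2,0,0,0],[0,0,0,0,0],[0,0,0,0,0]]';python3 -m crank '[[0,2,0,0,0],[0,1,0,0,0],[0,1,0,0,0],[0,0,0,0,0],[0,0,0,0,0]]';python3 -m crank '[[0,1,0,0,0],[0,1,0,0,0],[0,1,0,0,0],[0,1,0,0,0],[0,0,0,0,0]]'
```

```text
clock: 13.3
tcp_pos: [657.0, -111.1, 63.0]
tcp_rot: [[-0.001, 0.209, -0.978], [0.0, -0.978, -0.209], [-1.0, -0.0, 0.0]]
wrist_force: [-0.1, 0.8, 0.0]
finger_gap: -0.1
clock: 13.72
tcp_pos: [657.5, -111.2, 60.7]
tcp_rot: [[0.001, 0.209, -0.978], [-0.0, -0.978, -0.209], [-1.0, 0.001, -0.001]]
wrist_force: [-1.4, 0.5, 6.8]
finger_gap: 0.3
clock: 14.13
tcp_pos: [657.6, -111.3, 57.0]
tcp_rot: [[0.002, 0.209, -0.978], [-0.0, -0.978, -0.209], [-1.0, 0.001, -0.001]]
wrist_force: [-1.3, 0.6, 8.1]
finger_gap: -0.2
```

```bash
python3 -m crank '[[0,1,0,0,0],[0,1,0,0,0],[0,1,0,0,0],[0,0,0,0,0],[0,0,0,0,0]]'; python3 -m crank '[[0,1,0,0,0],[0,1,0,0,0],[0,0,0,0,0],[0,0,0,0,0]]'
```

```text
clock: 14.55
tcp_pos: [657.6, -111.2, 54.0]
tcp_rot: [[0.002, 0.209, -0.978], [-0.0, -0.978, -0.209], [-1.0, 0.001, -0.001]]
wrist_force: [-2.6, 1.1, 8.6]
finger_gap: 0.1
clock: 14.88
tcp_pos: [657.6, -111.3, 52.0]
tcp_rot: [[0.002, 0.209, -0.978], [-0.0, -0.978, -0.209], [-1.0, 0.001, -0.001]]
wrist_force: [-1.6, 0.8, 7.4]
finger_gap: -0.3
```

```bash
python3 -m crank '[[0,1,0,0,0],[0,1,0,0,0],[0,1,0,0,0],[0,0,0,0,0],[0,0,0,0,0]]'; python3 -m crank '[[0,1,0,0,0],[0,0,0,0,0],[0,0,0,0,0]]'; python3 -m crank '[[0,1,0,0,0],[0,0,0,0,0],[0,0,0,0,0]]'; python3 -m crank '[[0,1,0,0,0],[0,0,0,0,0],[0,0,0,0,0]]'
```

```text
clock: 15.3
tcp_pos: [657.6, -111.3, 49.0]
tcp_rot: [[0.002, 0.209, -0.978], [-0.0, -0.978, -0.209], [-1.0, 0.001, -0.001]]
wrist_force: [-1.9, 0.6, 8.0]
finger_gap: -0.0
clock: 15.55
tcp_pos: [657.6, -111.3, 48.1]
tcp_rot: [[0.002, 0.209, -0.978], [-0.0, -0.978, -0.209], [-1.0, 0.001, -0.001]]
wrist_force: [-2.7, 0.7, 7.6]
finger_gap: 0.3
clock: 15.8
tcp_pos: [657.7, -111.3, 48.0]
tcp_rot: [[0.002, 0.209, -0.978], [-0.001, -0.978, -0.209], [-1.0, 0.001, -0.002]]
wrist_force: [-3.4, 1.9, 13.5]
finger_gap: 0.1
clock: 16.05
tcp_pos: [657.7, -111.3, 47.9]
tcp_rot: [[0.003, 0.209, -0.978], [-0.001, -0.978, -0.209], [-1.0, 0.001, -0.002]]
wrist_force: [-4.2, 0.5, 18.1]
finger_gap: -0.1
```

The button hit its stop at 48 mm, as expected. I'll press once more to seat it, then re-test corner 2.

```bash
python3 -m crank '[[0,1,0,0,0],[0,1,0,0,0],[0,0,0,0,0],[0,0,0,0,0]]'; python3 -m crank '[[0,-4,0,0,0],[0,-4,0,0,0],[0,-15,0,0,0],[0,0,0,0,0],[0,0,-17,12,0],[0,0,-20,13,0],[0,0,0,0,0],[0,0,0,0,0],[0,0,0,0,0]]'; python3 -c "
from h import *
go(press(2),46)"
```

```text
clock: 16.38
tcp_pos: [657.8, -111.3, 47.8]
tcp_rot: [[0.004, 0.209, -0.978], [-0.001, -0.978, -0.209], [-1.0, 0.002, -0.003]]
wrist_force: [-8.2, 1.5, 27.8]
finger_gap: 0.2
clock: 17.13
tcp_pos: [625.6, -80.3, 65.0]
tcp_rot: [[0.001, 0.21, -0.978], [-0.0, -0.978, -0.21], [-1.0, 0.001, -0.001]]
wrist_force: [1.3, 0.2, -0.2]
finger_gap: -0.1
t 17.13 tool shift [19.  -1.  -0.1] turn -0.0 F [ 1.3  0.2 -0.2] tcp [625.6 -80.3  65. ]
```

```bash
python3 -m crank '[[0,8,0,0,0],[0,6,0,0,0],[0,3,0,0,0],[0,0,0,0,0],[0,0,0,0,0],[0,0,0,0,0]]';python3 -m crank '[[0,1,0,0,0],[0,0,0,0,0],[0,0,0,0,0]]';python3 -m crank '[[0,1,0,0,0],[0,0,0,0,0],[0,0,0,0,0]]';python3 -m crank '[[0,1,0,0,0],[0,0,0,0,0],[0,0,0,0,0]]'
```

```text
clock: 17.63
tcp_pos: [625.1, -80.4, 48.1]
tcp_rot: [[-0.0, 0.209, -0.978], [0.0, -0.978, -0.209], [-1.0, -0.0, 0.0]]
wrist_force: [0.0, -0.6, 0.4]
finger_gap: 0.4
clock: 17.88
tcp_pos: [625.1, -80.2, 47.5]
tcp_rot: [[0.0, 0.209, -0.978], [-0.0, -0.978, -0.209], [-1.0, 0.0, -0.0]]
wrist_force: [-0.6, -0.8, -0.0]
finger_gap: 0.4
clock: 18.13
tcp_pos: [624.9, -80.1, 46.3]
tcp_rot: [[-0.0, 0.209, -0.978], [0.0, -0.978, -0.209], [-1.0, -0.0, 0.0]]
wrist_force: [-0.6, 0.3, -0.1]
finger_gap: 0.1
clock: 18.38
tcp_pos: [625.1, -80.2, 45.9]
tcp_rot: [[0.001, 0.209, -0.978], [-0.0, -0.978, -0.209], [-1.0, 0.0, -0.0]]
wrist_force: [-1.3, 0.8, 5.2]
finger_gap: -0.2
```

```bash
python3 -m crank '[[0,1,0,0,0],[0,0,0,0,0],[0,0,0,0,0]]'; python3 -m crank '[[0,-4,0,0,0],[0,-25,0,0,0],[0,-40,0,0,0],[0,-40,0,0,0],[0,-40,0,0,0],[0,0,20,20,0],[0,0,20,30,0],[0,0,20,30,0],[0,0,20,30,0],[0,0,20,30,0]]'; python3 -m crank '[[0,0,20,30,0],[0,0,20,30,0],[0,0,20,30,0],[0,0,20,30,0],[0,0,20,30,0],[0,0,0,0,0],[0,0,0,0,0],[0,0,0,0,0]]';python3 - <<'E'
from h import *
for n in("scene","top"):
    p,d=camera(n); cv2.imwrite(f"pics/{n}3.png",cv2.resize(p[120:320,180:460,::-1],None,fx=2.8,fy=2.8))
    for q,s in blobs(p,(5,170,110),(14,255,255)): print(n,np.round(onz(n,[q],60)[0],1),s[4])
E
```

```text
clock: 18.63
tcp_pos: [625.1, -80.2, 45.8]
tcp_rot: [[0.001, 0.209, -0.978], [-0.0, -0.978, -0.209], [-1.0, 0.0, -0.001]]
wrist_force: [-3.5, 1.5, 11.0]
finger_gap: -0.2
clock: 19.47
tcp_pos: [507.8, -208.0, 193.2]
tcp_rot: [[0.0, 0.21, -0.978], [-0.0, -0.978, -0.21], [-1.0, 0.0, -0.0]]
wrist_force: [0.5, 0.4, -0.3]
finger_gap: 0.1
clock: 20.13
tcp_pos: [383.2, -336.3, 193.2]
tcp_rot: [[0.0, 0.208, -0.978], [0.001, -0.978, -0.208], [-1.0, -0.001, -0.0]]
wrist_force: [-0.2, 0.5, -0.5]
finger_gap: -0.2
scene [ 433.3 -709.8   60. ] 1171
scene [477.4  65.1  60. ] 39
scene [ 521.7 -140.2   60. ] 41
scene [504.3 178.1  60. ] 30
scene [500.6 238.6  60. ] 29
scene [518.8  -5.1  60. ] 13
scene [614.   94.6  60. ] 53
scene [ 671.8 -108.9   60. ] 64
scene [784.3 -49.9  60. ] 72
top [784.1 -50.   60. ] 52
top [ 655.2 -109.    60. ] 60
top [613.9  94.4  60. ] 62
top [ 521.7 -140.3   60. ] 63
top [517.9 179.   60. ] 54
top [513.4 239.4  60. ] 53
top [477.1  65.2  60. ] 39
```

View pics/scene3.png

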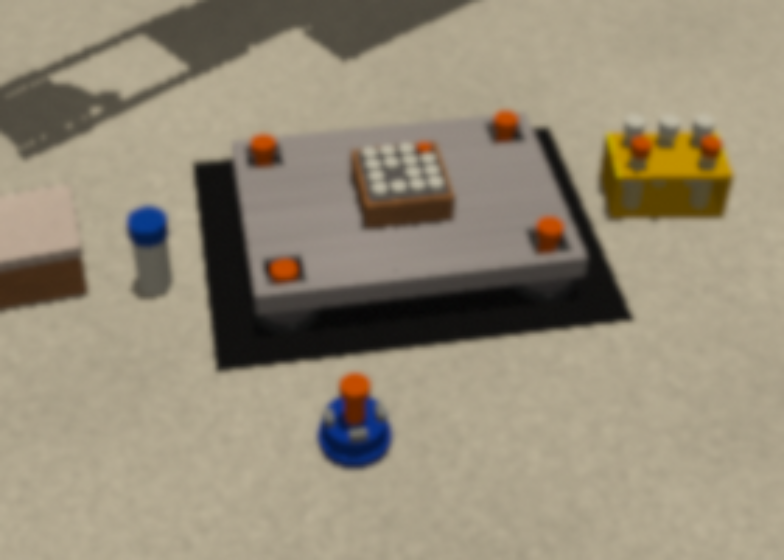

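View pics/top3.png

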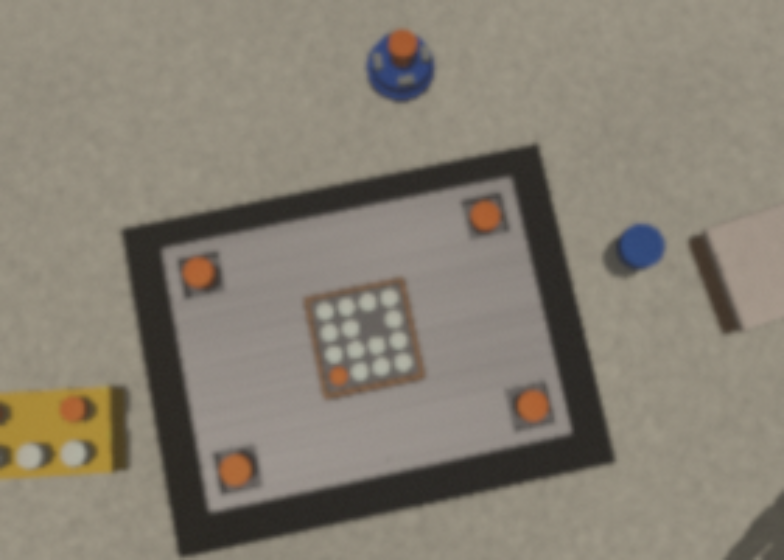

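Button 2, at (285,268) in the scene view, is down. The other three are up and the plate and its neighbours have not moved. I'm handing in.

```bash
python3 -c "
from plant import *
print(job_done())"
```

```text
the job is handed in; nothing more can be done
None
```

Corner 2 was the short one, and its shim button is now all the way down. I handed the job in at about 20 s of the 64 s allowed.

- **Finding the corner:** corners 4, 3 and 1 stayed firm when pressed with 13, 27 and 16 N. Corner 2 sank 3.6 mm under about 3 N.
- **Pushing the button:** button 2 stopped at 48 mm above the bench, the height expected when fully down. It held there under a 28 N push, the highest force I read.
- **Last checks:** pressed again at corner 2, the plate held firm at 46 mm under 11 N. The final pictures show only button 2 down. The other three are up and within about 0.5 mm of where they started. The rack's coloured caps also measure the same. I checked the vial and box by eye only, and they look unmoved. The arm is clear of everything.

No check failed or disagreed.

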